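# Seat a sign plank in the staining jig

## Robot

A 6-joint arm with a two-finger parallel gripper is mounted at the origin on the work surface. World frame = base frame: x ahead of the robot, y to its left, z up, the work surface at z = 0. Lengths are in m, angles in degrees, forces in N, time in s.
With the tool pointing down it reaches from about 0.4 to 0.825 m from the base axis. Payload 7 kg.
Tool frame: the origin (TCP) lies midway between the tips of the shut fingers; the grasp point (between the pads) lies 19 mm behind it (ctrl.hold_point_z is the distance from the TCP to the grasp point, in m); z points along the fingers, y is the line along which they close (so a half turn about z gives the same grasp; the last joint's range is limited). The gripper opens to 88 mm and grips with 3 to 60 N. Pads are 19 mm wide; open, the fingers measure 130 mm over their backs; the gripper's body (78 mm by 193 mm) begins 47 mm behind the grasp point.
Start: joints at [90.648, 20.546, 0.682, 0, -70.136, -16.507], TCP at [0.184, 0.649, 0.227] pointing down, gripper open.
Joint ranges: [-176.03, 176.03], [-82.01, 121.73], [-58.28, 71.71], [-173.87, 95.51], [-174.79, -0.11], [-173.66, 173.66]. Speed limits (degrees/s): [136.94, 136.94, 172.46, 180, 180, 180].

## Interface

Orientations are given as [roll, pitch, yaw] about the fixed x, y, z axes, in that order (R = Rz(yaw) Ry(pitch) Rx(roll)).
In Python, from plant import ctrl gives the robot as it stands.
- The arm moves only by the tool apply_moves, never from a script. Its argument "deltas" is a list of rows, each an object with "fingers": the finger opening in mm, from 0 to 87.6; "delta_pos": the shift along the tool's x, y, z in mm, a list of three; "angular": the turn, a rotation vector about the tool's x, y, z in degrees, a list of three. A call has 1 to 10 rows; each row is the pose to reach, as a shift and turn from the pose commanded when the call began, along the tool's axes at that moment; what a row does not reach only later rows make up. A row lasts 1/10 s, in which the tool goes at most 50 mm and 8.59 degrees, less where a joint would pass 70% of its speed; a pose out of reach is approached as far as the arm can. A call with a gripper value outside its range is refused whole. The fingers move at their own pace and stop on an object; the grip force is fixed at half the most. Time passes only in rows, so rows that repeat a pose let the fingers close. It gives the time, the measured TCP pose, the force, the opening and the grip force at its end, in the units of the state.
- ctrl.get_obs(): the state, without advancing time (a new reading comes with each control period).
- ctrl.snapshot(name): name is "scene" or "top"; returns the picture (384x512x3 uint8, red, green, blue); there is no depth.
- ctrl.camera_params(name): a dict with "fx", "fy", "cx", "cy" (pixels), "cam_to_world" (4x4, takes a point from camera to world coordinates). Camera axes: x right, y up, looking along -z (the intrinsics and any distortion apply to the point x, -y, -z); pixel columns grow to the right and rows downward; lengths in m; the calibration is good to about 2 mm. A picture is of the moment at which its call begins. camera_params takes no time and is no camera call.
- ctrl.close_job(): hands the job in; it is judged then, once.
The state is a dict: "clock": time; "joint_pos": joint angles; "qvel": joint speeds; "tau": joint torques, N m; "tool_pos": TCP position; "orientation": TCP orientation; "force": force on the tool from outside, world axes, zero at the start; "moment": the same for the moment, N m; "opening": finger opening in m; "gripper_force": force on a finger pad.
Only numpy, scipy, OpenCV 4.12 (cv2) and the standard library are available. Lean on these libraries where they do the work, as an engineer would, in place of code of your own. Each camera call takes 0.05 s, during which the arm holds its last target. There are 200 camera calls.

## Task

Take the pine sign plank off the drying rack and load it into the staining jig: hook one of its ends under the jig's metal lip, then lower the other end inside the end stop, so that the plank lies flat on the bed, fully home between lip wall and stop. Let go of it and leave the jar, cup and offcut where they stand.

Things in the scene. Friction and masses are not known exactly. Their poses are not given: they have to be found in the camera images.
- plank: Loose pale pine plank, 200 x 50 x 14 mm (x, y, z), about 60 to 120 g, plain and alike at both ends and on both faces. Origin at its very centre; x along its length, z up through its thickness. It starts flat across the two crossbars of the drying rack.
- rack: Fixed drying rack: plywood base 180 x 110 x 6 mm with two dark crossbars (12 mm wide along x, tops 24 mm above the table) along its y at x = -65 and +65 mm. Origin at the centre of its underside. Between the bars there is free space beside and 18 mm below the plank.
- jig: Fixed staining jig, screwed down; origin centre of its underside, z up, x from lip to end stop, pointing away from the robot (within 0.4 rad of world x): the lip is on the robot's side. Plywood base 270 x 130 mm, top at z = 12 mm. The pocket, 206 mm long, takes the 200 mm plank only tilted, lip end first; about 20 degrees of tilt still fit under the lip, 8 to 15 are comfortable.
- bed (a point): Centre of the pocket, on top of the jig's bed, 26 mm above the table; axes as the jig's. The bed is dark stained, 206 mm long (x -103 to 103) and 36 mm wide, narrower than the plank: fingers can straddle it, with 14 mm of depth beside it. A seated plank has its centre 7 mm above this point.
- lip (a point): Middle of the lower free edge of the aluminium lip, at bed x = -89 mm, 22 mm above the bed. The lip is 100 mm wide, 5 mm thick, and overhangs 14 mm from the end wall's face (bed x = -103 mm; wall 20 mm thick). Below it two cheeks (bed x -103 to -87 mm) with inner faces 58 mm apart, at y = -29 and +29 mm. Axes as the jig's.
- stop (a point): Middle of the top inner edge of the wooden end stop, at bed x = +103 mm, 13 mm above the bed. The stop is 18 mm thick, 70 mm wide. Short of it, at bed x = 80 mm, y = -35.5 and +35.5 mm, stand two 10 mm dowels (61 mm clear between them), tops 14 mm above the bed. Axes as the jig's.
- jar: Closed dark stain jar with steel lid, 70 mm across, 85 mm high; origin at the centre of its underside. Bystander.
- cup: Open grey plastic cup, 84 mm across the rim, 105 mm high; origin at the centre of its underside. Bystander.
- offcut: Pine offcut, 90 x 60 x 30 mm, origin at the centre of its underside. Bystander.
Things that resemble listed ones, but are neither listed nor needed, are in the scene too. Leave any pink or red look-alike of the plank alone.

How it is judged:
By the outcome, as a careful person would: the job done as asked, in the order asked, and still so for the second after the job is handed in, with the robot touching nothing.
It also fails if it takes over 40 s, if anything falls off the work surface, if the arm or the gripper's body presses on something with over 40 N, if the wrist force passes 120 N, or if a joint passes its speed limit or range.

## Working session

There is one attempt and no reset: what is moved stays moved. The work goes in short steps, Python scripts to look and compute and a tool call to move; the robot and the scene stay as the last step left them, time stands still between calls to the robot, and variables do not carry over. Pictures are saved under pics/ and viewed, at most 10 in all, crops included, and the job is handed in when it is done.

Besides the shell and the picture viewer there is one more tool, called after "Call:" as name(argument=value, ...) on one line, values as JSON. apply_moves: Moves the arm, as the interface text tells. Its arguments: {"type":"object","properties":{"deltas":{"type":"array"}},"required":["deltas"]}

```bash
ls; mkdir -p pics; python3 - <<'E'
from plant import ctrl
import cv2,numpy as np
a=[]
for n in("scene","top"):
    im=ctrl.snapshot(n);cv2.imwrite(f"pics/{n}0.png",im[:,:,::-1]);a.append(im)
    p=ctrl.camera_params(n);print(n,{k:np.round(v,4).tolist() if not isinstance(v,str) else v for k,v in p.items()})
o=ctrl.get_obs();print({k:np.round(v,3).tolist() for k,v in o.items()},ctrl.hold_point_z)
E
```

```text
pics
scene {'fx': 389.2183, 'fy': 389.2183, 'cx': 252.4754, 'cy': 186.7651, 'cam_to_world': [[-0.6915, -0.4266, 0.5829, 1.2196], [0.7223, -0.3968, 0.5664, 0.6669], [-0.0103, 0.8127, 0.5826, 0.7639], [0.0, 0.0, 0.0, 1.0]]}
top {'fx': 409.4872, 'fy': 409.4872, 'cx': 259.199, 'cy': 187.0748, 'cam_to_world': [[0.0144, 0.9855, -0.1689, 0.324], [-0.9998, 0.0117, -0.0167, -0.0012], [-0.0145, 0.1691, 0.9855, 1.3544], [0.0, 0.0, 0.0, 1.0]]}
{'clock': 0.1, 'joint_pos': [90.647, 20.588, 0.641, -0.016, -70.137, -16.508], 'qvel': [0.082, -0.116, 0.196, 0.051, -0.018, -0.031], 'tau': [-0.003, -58.416, 29.375, 7.016, 0.01, -0.0], 'tool_pos': [0.184, 0.649, 0.226], 'orientation': [179.915, -0.01, -15.867], 'force': [-0.079, -0.307, -0.36], 'moment': [0.02, -0.022, -0.002], 'gripper_force': 0.0, 'opening': 0.088} 0.0188
```

View pics/scene0.png

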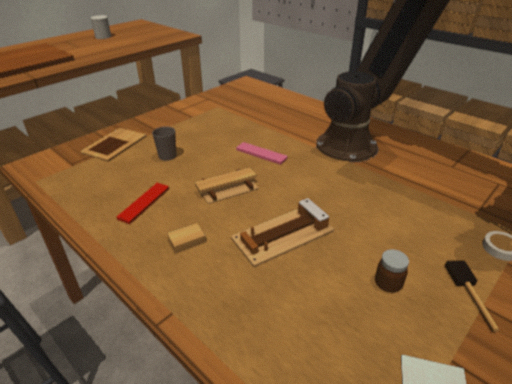

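View pics/top0.png

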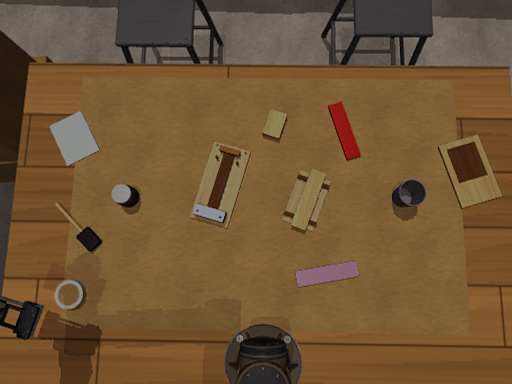

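Scene view: the pine plank lies on the rack at scene (227,181), with the jig at (285,232), its lip at (313,211). In the top view the pale candidates are:
- the plank on the rack at (309,200)
- the offcut at (275,124), which is short and thick
- the pink strip at (326,274) and the red one at (344,131), both look-alikes
- the framed board at (469,171)

Only the one at (309,200) is pine and lies across the crossbars, so that is the plank. I'll confirm it in an enlarged crop.

```bash
python3 - <<'E'
import cv2
im=cv2.imread("pics/top0.png")[132:242,185:335]
cv2.imwrite("pics/crop.png",cv2.resize(im,None,fx=5.3,fy=5.3,interpolation=cv2.INTER_CUBIC))
E
```

```text
(no output)
```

View pics/crop.png

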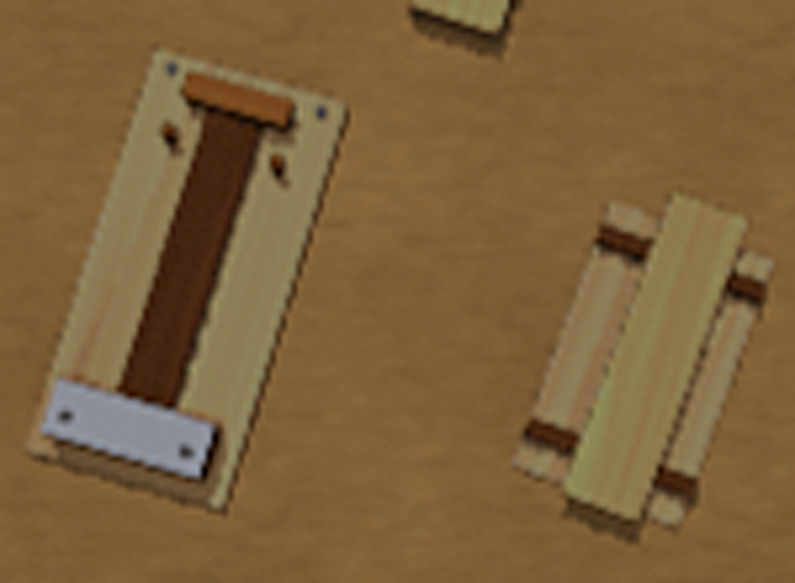

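The crop confirms it: a pale plank across two dark crossbars, with corners at crop (675,192), (748,217), (640,520), (565,493). The jig base corners are at (158,48), (348,103), (224,512), (30,455). The lip plate (aluminium) is at the bottom left, on the robot's side. I'll cast these onto planes.

```bash
cat > h.py <<'E'
from plant import ctrl
import cv2,numpy as np
def cast(n,px,z):
    p=ctrl.camera_params(n);T=np.array(p["cam_to_world"]);px=np.atleast_2d(np.array(px,float))
    d=np.c_[(px[:,0]-p["cx"])/p["fx"],-(px[:,1]-p["cy"])/p["fy"],-np.ones(len(px))]@T[:3,:3].T
    return (T[:3,3]+d*((z-T[2,3])/d[:,2])[:,None])[:,:2]
def proj(n,P):
    p=ctrl.camera_params(n);T=np.array(p["cam_to_world"]);q=(np.atleast_2d(P)-T[:3,3])@T[:3,:3]
    return np.c_[p["cx"]+p["fx"]*q[:,0]/-q[:,2],p["cy"]+p["fy"]*q[:,1]/q[:,2]]
def crop2px(c,o=(185,132),s=5.3): return (np.array(c,float)+.5)/s-.5+np.array(o)
def rigid(model,w):
    m=np.array(model,float);mc=m.mean(0);wc=w.mean(0)
    a=((m-mc)@[1,1j]);b=((w-wc)@[1,1j]);k=(np.conj(a)*b).sum()/(abs(a)**2).sum()
    yaw=np.angle(k);o=wc-np.array([[np.cos(yaw),-np.sin(yaw)],[np.sin(yaw),np.cos(yaw)]])@mc
    return o,np.degrees(yaw),abs(k),np.abs(b-k*a).max()
E
python3 - <<'E'
from h import *
def rep(n,m,c,z): print(n,*[np.round(v,4) for v in rigid(m,cast("top",crop2px(c),z))])
rep("plank",[(.1,.025),(.1,-.025),(-.1,-.025),(-.1,.025)],[(675,192),(748,217),(640,520),(565,493)],.038)
rep("jig",[(.135,.065),(.135,-.065),(-.135,-.065),(-.135,.065)],[(158,48),(348,103),(224,512),(30,455)],.012)
# bed far corners (bed z 26mm), lip top plate
print("stopend",cast("top",crop2px([(203,112),(262,128)]),.026))
print("bed at lip edge px",cast("top",crop2px([(118,388),(180,405)]),.026))
print("lip front",cast("top",crop2px([(62,378),(218,425)]),.053),"back",cast("top",crop2px([(42,432),(200,480)]),.053))
print("stop top",cast("top",crop2px([(190,72),(294,100),(290,120),(183,92)]),.039))
E
```

```text
plank [ 0.5145 -0.1397] -19.8091 0.9933 0.0012
jig [0.5639 0.1506] -15.3599 0.9993 0.0021
stopend [[0.66674016 0.14440502]
 [0.656762   0.10688234]]
bed at lip edge px [[0.49073271 0.19182382]
 [0.48065935 0.15314224]]
lip front [[0.49301685 0.22211069]
 [0.46563934 0.12668054]] back [[0.46004163 0.23287815]
 [0.4323467  0.13656624]]
stop top [[0.68910654 0.15189935]
 [0.67170924 0.08624943]
 [0.65882447 0.08846109]
 [0.6761363  0.15589433]]
```

```bash
cat >> h.py <<'E'
from scipy.spatial.transform import Rotation as Ro
BED=np.array([.5639,.1506,.026]);JY=-15.3
def jp(x,z,y=0):  # bed frame -> world
    c,s=np.cos(np.radians(JY)),np.sin(np.radians(JY));return BED+[c*x-s*y,s*x+c*y,z]
def R(yaw,pitch=0): return Ro.from_euler("xyz",[180,pitch,yaw],degrees=True)
def delta(tp,tr,cp=None,cr=None):
    o=ctrl.get_obs()
    if cp is None: cp=o["tool_pos"]; cr=Ro.from_euler("xyz",o["orientation"],degrees=True)
    print("pos mm",np.round(cr.inv().apply(np.array(tp)-cp)*1e3,1),"rot",np.round((cr.inv()*tr).as_rotvec(degrees=True),2))
E
python3 - <<'E'
from h import *
delta([.5145,-.1397,.09],R(-19.8))
E
```

```text
pos mm [533.1 668.1 136.8] rot [ 0.09 -0.01  3.93]
```

Call:
apply_moves(deltas=[{"fingers":87.6,"delta_pos":[31,39,0],"angular":[0,0,3.9]},{"fingers":87.6,"delta_pos":[62,78,0],"angular":[0,0,3.9]},{"fingers":87.6,"delta_pos":[93,117,0],"angular":[0,0,3.9]},{"fingers":87.6,"delta_pos":[124,156,0],"angular":[0,0,3.9]},{"fingers":87.6,"delta_pos":[155,195,0],"angular":[0,0,3.9]},{"fingers":87.6,"delta_pos":[186,234,0],"angular":[0,0,3.9]},{"fingers":87.6,"delta_pos":[217,273,0],"angular":[0,0,3.9]},{"fingers":87.6,"delta_pos":[248,312,0],"angular":[0,0,3.9]},{"fingers":87.6,"delta_pos":[279,351,0],"angular":[0,0,3.9]},{"fingers":87.6,"delta_pos":[310,390,0],"angular":[0,0,3.9]}])

```text
clock: 1.1
tool_pos: [0.3762, 0.1874, 0.2267]
orientation: [-180.0, -0.0, -19.7]
force: [1.3, 0.8, 0.5]
opening: 0.0875
gripper_force: 0.0
```

```bash
python3 - <<'E'
from h import *
delta([.5145,-.1397,.09],R(-19.8)); print(ctrl.get_obs()["tool_pos"],ctrl.get_obs()["orientation"])
E
```

```text
pos mm [240.6 261.4 136.6] rot [-0.03 -0.01  0.08]
[0.37615815 0.18743757 0.22669185] [-1.79970187e+02 -6.14684956e-03 -1.97157075e+01]
```

Call:
apply_moves(deltas=[{"fingers":87.6,"delta_pos":[30,33,0],"angular":[0,0,0]},{"fingers":87.6,"delta_pos":[60,66,0],"angular":[0,0,0]},{"fingers":87.6,"delta_pos":[90,99,0],"angular":[0,0,0]},{"fingers":87.6,"delta_pos":[120,132,0],"angular":[0,0,0]},{"fingers":87.6,"delta_pos":[150,165,0],"angular":[0,0,0]},{"fingers":87.6,"delta_pos":[180,198,30],"angular":[0,0,0]},{"fingers":87.6,"delta_pos":[210,231,70],"angular":[0,0,0]},{"fingers":87.6,"delta_pos":[235,256,110],"angular":[0,0,0]},{"fingers":87.6,"delta_pos":[235,256,130],"angular":[0,0,0]},{"fingers":87.6,"delta_pos":[235,256,130],"angular":[0,0,0]}])

```text
clock: 2.1
tool_pos: [0.5076, -0.1326, 0.0917]
orientation: [179.8, 0.5, -20.0]
force: [-0.3, 0.5, 0.4]
opening: 0.0877
gripper_force: 0.0
```

```bash
python3 - <<'E'
from h import *
delta([.5145,-.1397,.017],R(-19.8)); print(ctrl.get_obs()["tool_pos"],ctrl.get_obs()["orientation"])
cv2.imwrite("pics/a.png",cv2.resize(np.vstack([ctrl.snapshot("top")[140:260,230:390],ctrl.snapshot("scene")[120:240,150:310]])[:,:,::-1],None,fx=2.5,fy=2.5,interpolation=cv2.INTER_CUBIC))
E
```

```text
pos mm [ 9.6  4.  74.6] rot [ 0.19  0.48 -0.16]
[ 0.50755344 -0.1326216   0.09166993] [179.81351437   0.48328462 -19.96078296]
```

View pics/a.png

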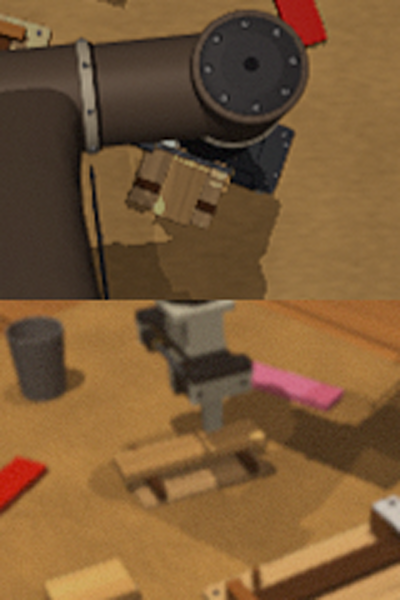

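The gripper is above the plank, straddling it: the visible finger is at crop (212,420) and the plank spans (120,465) to (265,435). I'll descend in stages.

Call:
apply_moves(deltas=[{"fingers":87.6,"delta_pos":[9.5,4,15],"angular":[0.2,0.5,0]},{"fingers":87.6,"delta_pos":[9.5,4,30],"angular":[0.2,0.5,0]},{"fingers":87.6,"delta_pos":[9.5,4,30],"angular":[0.2,0.5,0]},{"fingers":87.6,"delta_pos":[9.5,4,30],"angular":[0.2,0.5,0]}])

```text
clock: 2.6
tool_pos: [0.5191, -0.1373, 0.0683]
orientation: [-179.8, -0.6, -19.7]
force: [0.5, -0.2, 0.4]
opening: 0.0874
gripper_force: 0.0
```

```bash
python3 - <<'E'
from h import *
delta([.5145,-.1397,.017],R(-19.8))
E
```

```text
pos mm [-4.1  4.1 51.2] rot [-0.23 -0.61  0.12]
```

Call:
apply_moves(deltas=[{"fingers":87.6,"delta_pos":[-4,4,15],"angular":[-0.2,-0.6,0]},{"fingers":87.6,"delta_pos":[-4,4,25],"angular":[-0.2,-0.6,0]},{"fingers":87.6,"delta_pos":[-4,4,25],"angular":[-0.2,-0.6,0]},{"fingers":87.6,"delta_pos":[-4,4,25],"angular":[-0.2,-0.6,0]},{"fingers":87.6,"delta_pos":[-4,4,25],"angular":[-0.2,-0.6,0]},{"fingers":87.6,"delta_pos":[-4,4,25],"angular":[-0.2,-0.6,0]}])

```text
clock: 3.2
tool_pos: [0.5138, -0.1403, 0.0419]
orientation: [-180.0, 0.1, -19.8]
force: [-0.1, -1.1, 0.2]
opening: 0.0877
gripper_force: 0.0
```

```bash
python3 - <<'E'
from h import *
delta([.5145,-.1397,.017],R(-19.8));print(ctrl.get_obs()["qvel"])
E
```

```text
pos mm [ 0.5 -0.8 24.9] rot [-0.01  0.07  0.04]
[-0.11768466 -0.03100966 -0.12688984 -0.0114672   0.13451436 -0.02493019]
```

Settled. I'll go down and close.

Call:
apply_moves(deltas=[{"fingers":87.6,"delta_pos":[0.5,-1,12],"angular":[0,0,0]},{"fingers":87.6,"delta_pos":[0.5,-1,25],"angular":[0,0,0]},{"fingers":87.6,"delta_pos":[0.5,-1,25],"angular":[0,0,0]},{"fingers":60,"delta_pos":[0.5,-1,25],"angular":[0,0,0]},{"fingers":60,"delta_pos":[0.5,-1,25],"angular":[0,0,0]},{"fingers":40,"delta_pos":[0.5,-1,25],"angular":[0,0,0]},{"fingers":40,"delta_pos":[0.5,-1,25],"angular":[0,0,0]},{"fingers":40,"delta_pos":[0.5,-1,25],"angular":[0,0,0]},{"fingers":40,"delta_pos":[0.5,-1,25],"angular":[0,0,0]},{"fingers":40,"delta_pos":[0.5,-1,25],"angular":[0,0,0]}])

```text
clock: 4.2
tool_pos: [0.5143, -0.1396, 0.0168]
orientation: [-180.0, 0.1, -19.8]
force: [-0.6, 0.8, 2.7]
opening: 0.0497
gripper_force: 30.0
```

Gripped (opening 49.7 mm, 30 N). Lifting.

Call:
apply_moves(deltas=[{"fingers":40,"delta_pos":[0,0,-10],"angular":[0,0,0]},{"fingers":40,"delta_pos":[0,0,-35],"angular":[0,0,0]},{"fingers":40,"delta_pos":[0,0,-65],"angular":[0,0,0]},{"fingers":40,"delta_pos":[0,0,-95],"angular":[0,0,0]},{"fingers":40,"delta_pos":[0,0,-120],"angular":[0,0,0]},{"fingers":40,"delta_pos":[0,0,-120],"angular":[0,0,0]},{"fingers":40,"delta_pos":[0,0,-120],"angular":[0,0,0]},{"fingers":40,"delta_pos":[0,0,-120],"angular":[0,0,0]}])

```text
clock: 5.0
tool_pos: [0.5136, -0.1395, 0.1358]
orientation: [180.0, 0.2, -19.8]
force: [0.5, 0.2, -1.5]
opening: 0.0497
gripper_force: 30.0
```

```bash
cat >> h.py <<'E'
def tilt(c,zc,th,h=.0142,y=0,g=.1):  # low corner at bed x=c, height zc, tilt th deg; g grip distance from low end
    t=np.radians(th);C,S=np.cos(t),np.sin(t)
    return jp(c+g*C-.007*S+h*S, zc+g*S+.007*C-h*C, y), R(JY,-th)
E
python3 - <<'E'
from h import *
o=ctrl.get_obs();print(np.round(o["tool_pos"],4),o["opening"],o["force"])
delta(*tilt(-.065,.08,12))
E
```

```text
[ 0.5136 -0.1395  0.1358] 0.0497263187203104 [ 0.48681099  0.17340614 -1.48814574]
pos mm [ -16.5 -292.7   16. ] rot [ 0.48 12.18 -4.46]
```

Call:
apply_moves(deltas=[{"fingers":40,"delta_pos":[-2,-25,0],"angular":[0,2,-1]},{"fingers":40,"delta_pos":[-4,-65,0],"angular":[0.1,4,-2]},{"fingers":40,"delta_pos":[-6,-105,0],"angular":[0.2,6,-3]},{"fingers":40,"delta_pos":[-8,-145,0],"angular":[0.3,8,-4]},{"fingers":40,"delta_pos":[-10,-185,4],"angular":[0.4,10,-4.5]},{"fingers":40,"delta_pos":[-13,-225,8],"angular":[0.5,12.2,-4.5]},{"fingers":40,"delta_pos":[-16.5,-265,12],"angular":[0.5,12.2,-4.5]},{"fingers":40,"delta_pos":[-16.5,-293,16],"angular":[0.5,12.2,-4.5]},{"fingers":40,"delta_pos":[-16.5,-293,16],"angular":[0.5,12.2,-4.5]},{"fingers":40,"delta_pos":[-16.5,-293,16],"angular":[0.5,12.2,-4.5]}])

```text
clock: 6.0
tool_pos: [0.597, 0.1418, 0.1188]
orientation: [179.9, -12.0, -15.2]
force: [0.2, -0.3, -0.4]
opening: 0.0497
gripper_force: 30.0
```

Call:
apply_moves(deltas=[{"fingers":40,"delta_pos":[0,0,0],"angular":[0,0,0]},{"fingers":40,"delta_pos":[0,0,0],"angular":[0,0,0]},{"fingers":40,"delta_pos":[0,0,0],"angular":[0,0,0]}])

```text
clock: 6.3
tool_pos: [0.5977, 0.1409, 0.1206]
orientation: [-180.0, -12.1, -15.3]
force: [-0.1, -0.7, -0.6]
opening: 0.0497
gripper_force: 30.0
```

```bash
python3 - <<'E'
from h import *
delta(*tilt(-.065,.08,12)); delta(*tilt(-.065,.02,12))
s=ctrl.snapshot("scene");t=ctrl.snapshot("top")
cv2.imwrite("pics/b.png",cv2.resize(np.vstack([t[110:260,170:370],s[130:280,200:400]])[:,:,::-1],None,fx=2,fy=2,interpolation=cv2.INTER_CUBIC))
E
```

```text
pos mm [-1.1 -0.4  0.7] rot [-0.03 -0.11 -0.01]
pos mm [-13.6  -0.4  59.4] rot [-0.03 -0.11 -0.01]
```

View pics/b.png

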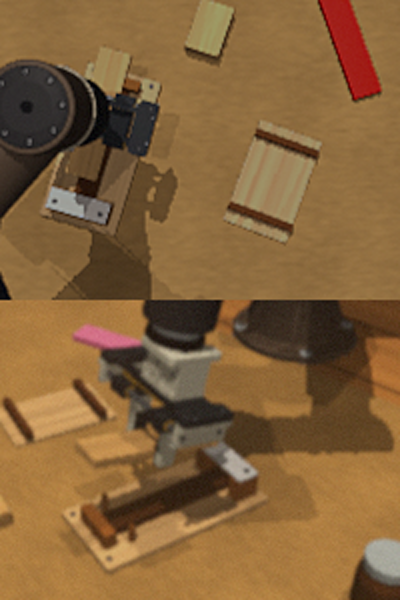

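The plank is held tilted over the jig: its far end is up at top crop (112,65), and its line runs along the bed. I'll lower to 20 mm, then to 4 mm above the bed, short of the lip.

Call:
apply_moves(deltas=[{"fingers":40,"delta_pos":[-4,-0.4,15],"angular":[0,-0.1,0]},{"fingers":40,"delta_pos":[-9,-0.4,38],"angular":[0,-0.1,0]},{"fingers":40,"delta_pos":[-13.5,-0.4,59],"angular":[0,-0.1,0]},{"fingers":40,"delta_pos":[-13.5,-0.4,59],"angular":[0,-0.1,0]},{"fingers":40,"delta_pos":[-13.5,-0.4,59],"angular":[0,-0.1,0]},{"fingers":40,"delta_pos":[-13.5,-0.4,59],"angular":[0,-0.1,0]}])

```text
clock: 7.0
tool_pos: [0.598, 0.1428, 0.0614]
orientation: [-179.9, -12.1, -15.3]
force: [0.6, 0.9, -1.2]
opening: 0.0494
gripper_force: 30.0
```

```bash
python3 - <<'E'
from h import *
delta(*tilt(-.065,.02,12)); delta(*tilt(-.065,.004,12)); delta(*tilt(-.09,.004,12))
t=ctrl.snapshot("top");s=ctrl.snapshot("scene")
a=np.radians(12);C,S=np.cos(a),np.sin(a)
P=[jp(-.065+l*C-.014*S,.02+l*S+.014*C,y) for l in(0,.2) for y in(.025,-.025)]
q=proj("top",P);print(np.round(q,1));print(np.round((proj("scene",P)-[215,170])*5,0))
A=cv2.resize(t[130:230,180:280],None,fx=5,fy=5,interpolation=cv2.INTER_CUBIC)
for u,v in (q-[180,130]+.5)*5: cv2.circle(A,(int(u),int(v)),3,(255,0,0),-1)
B=cv2.resize(s[180:280,215:335],None,fx=5,fy=5,interpolation=cv2.INTER_CUBIC)[:, :]
cv2.imwrite("pics/c.png",cv2.resize(np.hstack([A,B]),(790,360))[:,:,::-1])
E
```

```text
pos mm [-1.   1.5  1.5] rot [-0.12 -0.09  0.04]
pos mm [-4.4  1.5 17.1] rot [-0.12 -0.09  0.04]
pos mm [-28.8   1.5  11.9] rot [-0.12 -0.09  0.04]
[[205.3 199. ]
 [220.2 203.3]
 [221.8 138.5]
 [236.9 142.7]]
[[470. 225.]
 [417. 178.]
 [169. 291.]
 [121. 237.]]
```

View pics/c.png

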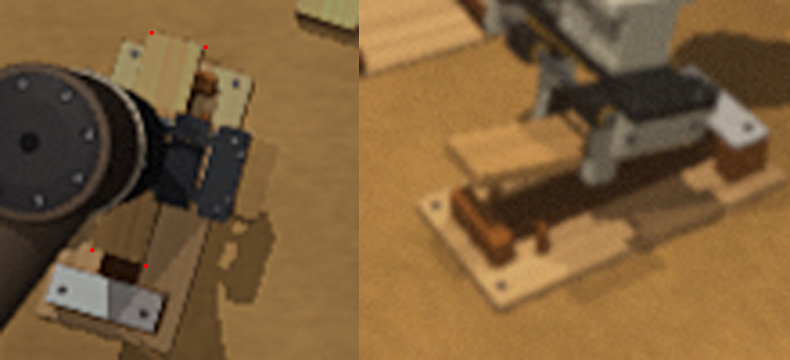

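The far plank end matches the predicted corners at (152,32) and (205,46), and the plank is centred on the bed. I'll lower, then slide under the lip.

Call:
apply_moves(deltas=[{"fingers":40,"delta_pos":[-2,1,8],"angular":[-0.1,-0.1,0]},{"fingers":40,"delta_pos":[-4.4,1.2,17],"angular":[-0.1,-0.1,0]},{"fingers":40,"delta_pos":[-4.4,1.2,17],"angular":[-0.1,-0.1,0]},{"fingers":40,"delta_pos":[-12,1.2,15.3],"angular":[-0.1,-0.1,0]},{"fingers":40,"delta_pos":[-20,1.2,13.7],"angular":[-0.1,-0.1,0]},{"fingers":40,"delta_pos":[-26,1.2,12.5],"angular":[-0.1,-0.1,0]},{"fingers":40,"delta_pos":[-29,1.2,12],"angular":[-0.1,-0.1,0]},{"fingers":40,"delta_pos":[-29,1.2,12],"angular":[-0.1,-0.1,0]},{"fingers":40,"delta_pos":[-29,1.2,12],"angular":[-0.1,-0.1,0]}])

```text
clock: 8.0
tool_pos: [0.5721, 0.1483, 0.0425]
orientation: [180.0, -11.9, -15.2]
force: [-0.1, 0.1, -1.5]
opening: 0.0503
gripper_force: 30.0
```

```bash
python3 - <<'E'
from h import *
delta(*tilt(-.09,.004,12)); delta(*tilt(-.098,.003,12)); print(ctrl.get_obs()["qvel"].round(2) if hasattr(ctrl.get_obs()["qvel"],'round') else ctrl.get_obs()["qvel"])
E
```

```text
pos mm [ 1.1 -0.1 -1. ] rot [0.03 0.07 0.07]
pos mm [-7.  -0.1 -1.7] rot [0.03 0.07 0.07]
[-0.3   0.23  0.21  0.02 -0.07  0.07]
```

No contact yet. Sliding in the last few mm, then feeling for the wall.

Call:
apply_moves(deltas=[{"fingers":40,"delta_pos":[-3,0,-1.5],"angular":[0,0,0]},{"fingers":40,"delta_pos":[-6,0,-1.7],"angular":[0,0,0]},{"fingers":40,"delta_pos":[-8,0,-2],"angular":[0,0,0]},{"fingers":40,"delta_pos":[-9,0,-2.2],"angular":[0,0,0]},{"fingers":40,"delta_pos":[-9,0,-2.2],"angular":[0,0,0]},{"fingers":40,"delta_pos":[-9,0,-2.2],"angular":[0,0,0]}])

```text
clock: 8.6
tool_pos: [0.5637, 0.1503, 0.043]
orientation: [179.9, -12.0, -15.2]
force: [6.2, -4.4, -0.2]
opening: 0.0499
gripper_force: 30.0
```

Call:
apply_moves(deltas=[{"fingers":40,"delta_pos":[-1,0,-0.2],"angular":[0,0,0]},{"fingers":40,"delta_pos":[-1,0,-0.2],"angular":[0,0,0]},{"fingers":40,"delta_pos":[-1,0,-0.2],"angular":[0,0,0]}])

```text
clock: 8.9
tool_pos: [0.5636, 0.1506, 0.0435]
orientation: [180.0, -12.0, -15.2]
force: [10.8, -7.4, -0.9]
opening: 0.0498
gripper_force: 30.0
```

```bash
python3 - <<'E'
from h import *
delta(*tilt(-.1,.003,12)); o=ctrl.get_obs();print(o["force"],o["moment"])
E
```

```text
pos mm [-0.6 -0.1  0.7] rot [ 0.03 -0.02  0.08]
[10.83363373 -7.44969669 -0.89326445] [-2.57921457 -3.35477036  0.03498285]
```

Wall contact comes at corner x ≈ -99.4 mm, against -100.1 expected, so the plank is under the lip. I'll back off 1.5 mm and work out the lowering arc.

Call:
apply_moves(deltas=[{"fingers":40,"delta_pos":[2,0,1.5],"angular":[0,0,0]},{"fingers":40,"delta_pos":[2,0,1.5],"angular":[0,0,0]},{"fingers":40,"delta_pos":[2,0,1.5],"angular":[0,0,0]},{"fingers":40,"delta_pos":[2,0,1.5],"angular":[0,0,0]}])

```text
clock: 9.3
tool_pos: [0.564, 0.1501, 0.0414]
orientation: [179.9, -11.9, -15.2]
force: [0.4, -0.2, -1.7]
opening: 0.0498
gripper_force: 30.0
```

```bash
python3 - <<'E'
from h import *
o=ctrl.get_obs();print(o["force"])
for c,z,t in[(-.0985,.002,12),(-.0985,.0015,10),(-.0987,.0015,8),(-.0988,.0013,6),(-.099,.0013,4),(-.0992,.001,2),(-.0993,.001,0)]: delta(*tilt(c,z,t))
E
```

```text
[ 0.3737193  -0.20430364 -1.70266471]
pos mm [ 0.7 -0.4 -0.3] rot [0.07 0.1  0.07]
pos mm [ 0.3 -0.4  3.7] rot [ 0.08 -1.9   0.07]
pos mm [-0.4 -0.5  7.2] rot [ 0.08 -3.9   0.06]
pos mm [-1.  -0.5 10.8] rot [ 0.08 -5.9   0.06]
pos mm [-1.9 -0.5 14.2] rot [ 0.08 -7.9   0.06]
pos mm [-3.  -0.5 17.8] rot [ 0.08 -9.9   0.06]
pos mm [-4.  -0.5 21.2] rot [  0.08 -11.9    0.06]
```

Call:
apply_moves(deltas=[{"fingers":40,"delta_pos":[0.3,-0.4,3.7],"angular":[0,-1.9,0]},{"fingers":40,"delta_pos":[-0.4,-0.4,7.2],"angular":[0,-3.9,0]},{"fingers":40,"delta_pos":[-1,-0.4,10.8],"angular":[0,-5.9,0]},{"fingers":40,"delta_pos":[-1,-0.4,10.8],"angular":[0,-5.9,0]},{"fingers":40,"delta_pos":[-1.9,-0.4,14.2],"angular":[0,-7.9,0]},{"fingers":40,"delta_pos":[-1.9,-0.4,14.2],"angular":[0,-7.9,0]},{"fingers":40,"delta_pos":[-1.9,-0.4,14.2],"angular":[0,-7.9,0]}])

```text
clock: 10.0
tool_pos: [0.5653, 0.1499, 0.0272]
orientation: [179.9, -4.1, -15.3]
force: [0.9, 0.1, -1.1]
opening: 0.0497
gripper_force: 30.0
```

```bash
python3 - <<'E'
from h import *
o=ctrl.get_obs();print(o["force"])
for c,z,t in[(-.099,.0013,4),(-.0992,.001,2),(-.0993,.001,0),(-.0993,.000,0)]: delta(*tilt(c,z,t))
E
```

```text
[ 0.86997694  0.05821325 -1.10933397]
pos mm [-0.3 -0.3  0.1] rot [ 0.09 -0.08  0.01]
pos mm [-0.8 -0.3  3.8] rot [ 0.09 -2.08  0.01]
pos mm [-1.4 -0.3  7.3] rot [ 0.09 -4.08  0.01]
pos mm [-1.4 -0.3  8.3] rot [ 0.09 -4.08  0.01]
```

Call:
apply_moves(deltas=[{"fingers":40,"delta_pos":[-0.8,-0.3,3.8],"angular":[0.1,-2.1,0]},{"fingers":40,"delta_pos":[-1.4,-0.3,7.3],"angular":[0.1,-4.1,0]},{"fingers":40,"delta_pos":[-1.4,-0.3,7.3],"angular":[0.1,-4.1,0]},{"fingers":40,"delta_pos":[-1.4,-0.3,8.3],"angular":[0.1,-4.1,0]},{"fingers":40,"delta_pos":[-1.4,-0.3,8.3],"angular":[0.1,-4.1,0]},{"fingers":40,"delta_pos":[-1.4,-0.3,8.3],"angular":[0.1,-4.1,0]}])

```text
clock: 10.6
tool_pos: [0.5642, 0.1506, 0.019]
orientation: [-180.0, 0.1, -15.2]
force: [-0.6, 0.5, -0.9]
opening: 0.05
gripper_force: 30.0
```

```bash
python3 - <<'E'
from h import *
o=ctrl.get_obs();print(o["force"],o["moment"])
delta(*tilt(-.0993,0,0))
t=ctrl.snapshot("top");s=ctrl.snapshot("scene")
A=cv2.resize(t[130:230,180:280],(400,400),interpolation=cv2.INTER_CUBIC);B=cv2.resize(s[190:270,225:335],(400,291),interpolation=cv2.INTER_CUBIC)
cv2.imwrite("pics/d.png",np.hstack([A,np.vstack([B,B[:109]])])[:,:,::-1])
E
```

```text
[-0.64589324  0.47287263 -0.94496708] [-0.03652531 -0.00083206 -0.01539285]
pos mm [0.4 0.  0.2] rot [-0.01  0.06  0.06]
```

View pics/d.png

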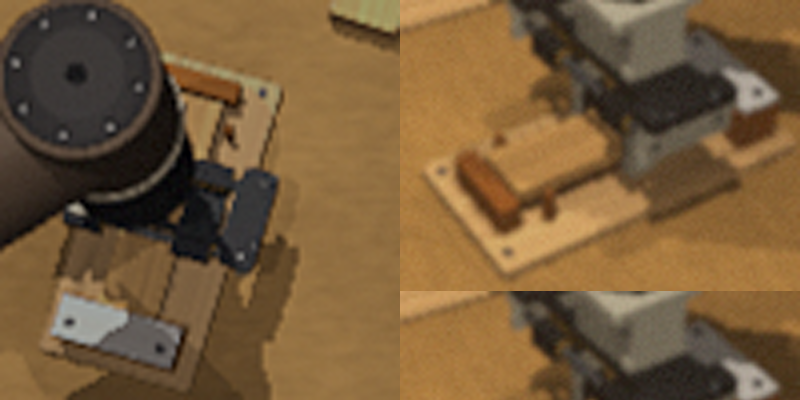

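The plank is flat, inside the stop (crop (490,190)) and between the dowels (500,140) and (548,205), with its other end under the lip. I'll press down lightly to confirm contact, then release.

Call:
apply_moves(deltas=[{"fingers":40,"delta_pos":[0,0,0.7],"angular":[0,0,0]},{"fingers":40,"delta_pos":[0,0,1],"angular":[0,0,0]},{"fingers":40,"delta_pos":[0,0,1],"angular":[0,0,0]},{"fingers":40,"delta_pos":[0,0,1],"angular":[0,0,0]}])

```text
clock: 11.1
tool_pos: [0.5645, 0.1507, 0.0188]
orientation: [-180.0, 0.1, -15.2]
force: [-4.4, 0.4, 8.7]
opening: 0.0494
gripper_force: 30.0
```

Contact with the bed: 8.7 N upward. Releasing and retreating straight up.

Call:
apply_moves(deltas=[{"fingers":60,"delta_pos":[0,0,-0.7],"angular":[0,0,0]},{"fingers":70,"delta_pos":[0,0,-0.7],"angular":[0,0,0]},{"fingers":80,"delta_pos":[0,0,-0.7],"angular":[0,0,0]},{"fingers":80,"delta_pos":[0,0,-0.7],"angular":[0,0,0]},{"fingers":80,"delta_pos":[0,0,-0.7],"angular":[0,0,0]},{"fingers":80,"delta_pos":[0,0,-10],"angular":[0,0,0]},{"fingers":80,"delta_pos":[0,0,-40],"angular":[0,0,0]},{"fingers":80,"delta_pos":[0,0,-80],"angular":[0,0,0]},{"fingers":80,"delta_pos":[0,0,-120],"angular":[0,0,0]},{"fingers":80,"delta_pos":[0,0,-160],"angular":[0,0,0]}])

```text
clock: 12.1
tool_pos: [0.5647, 0.1503, 0.1802]
orientation: [-180.0, 0.1, -15.3]
force: [1.3, 0.3, 0.2]
opening: 0.0796
gripper_force: 0.0
```

Call:
apply_moves(deltas=[{"fingers":80,"delta_pos":[0,40,0],"angular":[0,0,0]},{"fingers":80,"delta_pos":[0,80,0],"angular":[0,0,0]},{"fingers":80,"delta_pos":[0,125,0],"angular":[0,0,0]},{"fingers":80,"delta_pos":[0,170,0],"angular":[0,0,0]},{"fingers":80,"delta_pos":[0,215,0],"angular":[0,0,0]},{"fingers":80,"delta_pos":[0,250,0],"angular":[0,0,0]},{"fingers":80,"delta_pos":[0,250,0],"angular":[0,0,0]},{"fingers":80,"delta_pos":[0,250,0],"angular":[0,0,0]},{"fingers":80,"delta_pos":[0,250,0],"angular":[0,0,0]}])

```text
clock: 13.0
tool_pos: [0.4994, -0.0903, 0.1782]
orientation: [-180.0, 0.1, -15.2]
force: [-0.4, 0.6, 0.6]
opening: 0.08
gripper_force: 0.0
```

```bash
python3 - <<'E'
from h import *
t=ctrl.snapshot("top");s=ctrl.snapshot("scene")
A=cv2.resize(t[130:230,180:280],(400,400),interpolation=cv2.INTER_CUBIC);B=cv2.resize(s[190:270,225:335],(400,291),interpolation=cv2.INTER_CUBIC)
cv2.imwrite("pics/e.png",np.hstack([A,np.vstack([B,B[:109]])])[:,:,::-1])
E
```

```text
(no output)
```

View pics/e.png

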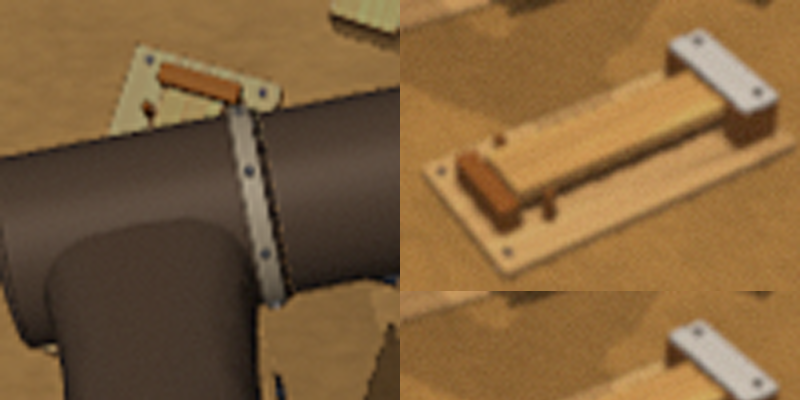

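The scene view shows the plank flat in the pocket: one end under the lip at (720,90), the other inside the stop at (495,185), with the gripper clear. Handing in.

```bash
python3 -c "
from plant import ctrl
print(ctrl.close_job())"
```

```text
the job is handed in; nothing more can be done
None
```

The plank lies flat in the staining jig, one end hooked under the lip and the other inside the stop; it is released with the arm clear, the jar, cup and offcut were not touched, and I handed the job in at about 13 s.

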